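# Lock the clamp stud into the valve test board

### The arm

A 6-joint arm with a two-finger parallel gripper is mounted at the origin on the work surface. World frame = base frame: x ahead of the robot, y to its left, z up, the work surface at z = 0. Lengths are in m, angles in rad, forces in N, time in s.
With the tool pointing down it reaches from about 0.375 to 0.975 m from the base axis. Payload 3.8 kg.
Tool frame: the origin (TCP) lies at the very end of the fingers, on their centre line; the grasp point (between the pads) lies 19 mm behind it; z points along the fingers, y is the line along which they close (so a half turn about z gives the same grasp; the last joint's range is limited). The gripper opens to 88 mm and grips with 3 to 60 N. Pads are 18 mm wide; open, the fingers measure 123 mm over their backs; the gripper's body (75 mm by 187 mm) begins 45 mm behind the grasp point.
Start: joints at [1.265, 0.264, 1.604, -0, 1.274, -0.037], TCP at [0.179, 0.651, 0.202] pointing down, gripper open.
Joint ranges: [-2.63, 2.63], [-0.94, 2.18], [0.31, 2.57], [-1.31, 4.45], [0, 2.66], [-2.55, 2.55]. Speed limits (rad/s): [2.57, 2.57, 3.14, 3.14, 3.14, 3.14].

### API

Orientations are given as [roll, pitch, yaw] about the fixed x, y, z axes, in that order (R = Rz(yaw) Ry(pitch) Rx(roll)).
In Python, from cell import bot gives the robot as it stands.
- The arm moves only by the tool arm_command, never from a script. Its argument "rows" is a list of rows, each an object of numbers: "dx", "dy", "dz": the shift along the tool's x, y, z as a fraction of full scale; "yaw": the turn about the tool's z as a fraction of full scale. A call has 1 to 20 rows; each row is the pose to reach, as a shift and turn from the pose commanded when the call began, along the tool's axes at that moment; what a row does not reach only later rows make up. Full scale, the value 1, is 0.2 m for a shift and pi/2 rad for a turn. A row lasts 1/10 s, in which the tool goes at most 50 mm and 8.59 degrees, less where a joint would pass 70% of its speed; a pose out of reach is approached as far as the arm can. A call with a number of a shift or a turn outside -1 to 1 is refused whole. A call with a gripper value outside its range is refused whole. "jaw" is the opening, from 0 (shut) to 1 (fully open), set as the call begins (left out, the last holds). The fingers move at their own pace and stop on an object; "force" is the grip in N (left out, the last holds). Time passes only in rows, so rows that repeat a pose let the fingers close. It gives the time, the measured TCP pose, the force, the opening and the grip force at its end, in the units of the state.
- bot.sense(): the state, without advancing time (a new reading comes with each control period).
- bot.grab_frame(name): name is "scene" or "top"; returns the picture (384x512x3 uint8, red, green, blue); there is no depth.
- bot.calibration(name): a dict with "intrinsics" (3x3 intrinsics, pixels), "cam_to_world" (4x4, takes a point from camera to world coordinates). Camera axes: x right, y down, z forward; pixel columns grow to the right and rows downward; lengths in m; the calibration is good to about 2 mm. A picture is of the moment at which its call begins. calibration takes no time and is no camera call.
- bot.hand_in(): hands the job in; it is judged then, once.
The state is a dict: "time_s": time; "q": joint angles; "dq": joint speeds; "tau": joint torques, N m; "ee_pos": TCP position; "tcp_rot": TCP orientation; "force": force on the tool from outside, world axes, zero at the start; "moment": the same for the moment, N m; "grip_width": opening from 0.0 (shut) to 1.0 (fully open); "gripper_force": force on a finger pad.
Only numpy, scipy, OpenCV 4.12 (cv2) and the standard library are available. Lean on these libraries where they do the work, as an engineer would, in place of code of your own. Each camera call takes 0.05 s, during which the arm holds its last target. There are 200 camera calls.

### The job

Fit the T-headed clamp stud to the valve test board so it is ready to clamp a valve: lower its head through the wide window of the metal rail, slide it along the slot until you feel it meet the stop hidden inside the rail, then turn it a quarter turn either way so that its handle stands square across the slot, and let go of it. Work gently, by feel, and never force the stud: more than about 12 N on it bends the rail. Leave the valve, lamp, jack plug and headset cup where they are.

Things in the scene. Friction and masses are not known exactly. Their poses are not given: they have to be found in the camera images.
- stud: Clamp stud, loose, about 50 g, standing upright on its head. Steel T-head 34 (x) x 12 (y) x 6 mm with half-round ends; steel shank 7 mm in diameter, 6 to 23 mm up; brass handle bar 34 (x) x 12 (y) mm, 22 to 52 mm up. Handle and head are parallel, long along x; a half turn makes no difference. Origin: centre of the head's underside; z up along the shank.
- grip (a point): Point inside the stud's handle bar, on the stud's axis, 40 mm above the underside of its head: grip here, across the 12 mm thickness (along the stud's y).
- board: Valve test board screwed to the desk: wooden base 170 (x) x 130 (y) x 8 mm, carrying a raised aluminium rail along x at y = 0 (49 mm wide, x -81 to +51 mm, top 23 mm above the desk). Rigid. Beside the rail: a round black valve socket (x 30, y -44 mm, 20 mm high) and small terminals up to 17 mm high. Origin: centre of the base's underside, on the desk.
- window (a point): Centre of the window, 38 (x) x 15 (y) mm, in the rail's 5 mm top plate, at its top face, 23 mm above the desk; it lies at x = -55, y = 0 mm of the board. Axes as the board's: x points along the slot towards the hidden stop.
- slot_end (a point): Far end of the 9.5 mm wide slot in the top plate, at its top face, 84 mm along x from the window. The hidden stop is felt before the shank gets here: at the stop the shank is 36 to 76 mm from the window's centre, different each time and not measured.
- floor (a point): Floor of the channel under the window, 8 mm above the desk. Channel: 10 mm high, 15 mm wide, so the head passes only lengthwise, under the lips. The stop meets the head's end; just there a pocket 39 mm across lets the head turn either way, with the shank within about 1 mm of its place at the stop. Elsewhere turning jams. Walls and stop are rigid.
- valve: Bystander: smoked glass valve standing on its black base, 33 mm in diameter, 75 mm tall. Origin: centre of its underside.
- lamp: Bystander: frosted glass pilot lamp standing on its brass cap, 18 mm in diameter, 33 mm tall. Origin: centre of its underside.
- jack: Bystander: chrome jack plug body standing on end, 18 mm in diameter, 50 mm tall. Origin: centre of its underside.
- cup: Bystander: black bakelite headset cup lying face down, 72 mm in diameter, 31 mm tall. Origin: centre of its underside.
Things that resemble listed ones, but are neither listed nor needed, are in the scene too. Leave any black or white look-alike of the stud alone.

How it is judged:
On the way, in this order (a step that is already met when the one before it is completed fails the run):
1. the head is down in the channel below the window, lengthwise (z of stud in the frame of board between 0.004 and 0.0125 m and x of stud in the frame of window between -0.01 and 0.01 m and y of stud in the frame of window between -0.005 and 0.005 m and angle between the x axis of stud and the x axis of board, either way round below 0.3 rad), for 0.1 s.
2. the stud has slid along the slot by 31 mm or more, head still in the channel and lengthwise (z of stud in the frame of board between 0.004 and 0.0125 m and x of stud in the frame of window between 0.031 and 0.08 m and angle between the x axis of stud and the x axis of board, either way round below 0.3 rad), for 0.1 s.
At the end, for the whole second after the job is handed in: The stud stands upright (within 0.12 rad) and at rest in the slot, 22 to 80 mm along from the window, its head in the channel (underside 4 to 12.5 mm above the desk) and turned square across the slot within 0.25 rad, released (z of stud in the frame of board between 0.004 and 0.0125 m and x of stud in the frame of window between 0.022 and 0.08 m and y of stud in the frame of window between -0.005 and 0.005 m and angle between the x axis of stud and the y axis of board, either way round below 0.25 rad and angle between stud's own z axis and vertical below 0.12 rad and linear speed of stud below 0.02 m/s); the robot touches nothing.
It fails at once if more than 12 N between the stud and the board (contact force between stud and board above 12 N).
It fails at once if the valve is moved by more than 20 mm or tipped over (distance of valve from where it was at the start of the episode above 0.02 m or angle between valve's own z axis and vertical above 0.5 rad).
It fails at once if the lamp is moved by more than 20 mm or tipped over (distance of lamp from where it was at the start of the episode above 0.02 m or angle between lamp's own z axis and vertical above 0.5 rad).
It fails at once if the jack is moved by more than 20 mm or tipped over (distance of jack from where it was at the start of the episode above 0.02 m or angle between jack's own z axis and vertical above 0.5 rad).
It fails at once if the cup is moved by more than 20 mm or tipped over (distance of cup from where it was at the start of the episode above 0.02 m or angle between cup's own z axis and vertical above 0.5 rad).
It also fails if it takes over 48 s, if anything falls off the work surface, if the arm or the gripper's body presses on something with over 40 N, if the wrist force passes 120 N, or if a joint passes its speed limit or range.

## Working session

There is one attempt and no reset: what is moved stays moved. The work goes in short steps, Python scripts to look and compute and a tool call to move; the robot and the scene stay as the last step left them, time stands still between calls to the robot, and variables do not carry over. Pictures are saved under pics/ and viewed, at most 10 in all, crops included, and the job is handed in when it is done.

Besides the shell and the picture viewer there is one more tool, called after "Request:" as a command line: name --argument value ..., lists and objects as JSON in quotes. arm_command: Moves the arm, as the interface text tells. Shift numbers are shares of 0.2 m and turn numbers shares of pi/2 rad, none past 1 either way. Its arguments: {"type":"object","properties":{"rows":{"type":"array"},"jaw":{"type":"number"},"force":{"type":"number"}},"required":["rows"]}

```bash
mkdir -p pics
python3 - <<'E'
from cell import bot
import cv2,numpy as np
for n in("scene","top"):
    f=bot.grab_frame(n); cv2.imwrite(f"pics/{n}0.png",f[...,::-1]); c=bot.calibration(n); print(n,np.round(c["intrinsics"],1).tolist(),np.round(c["cam_to_world"],3).tolist())
s=bot.sense();print(s)
E
```

```text
scene [[377.2, 0.0, 254.0], [0.0, 377.2, 193.7], [0.0, 0.0, 1.0]] [[0.871, 0.337, -0.356, 0.767], [0.49, -0.57, 0.659, -0.471], [0.019, -0.749, -0.662, 0.484], [0.0, 0.0, 0.0, 1.0]]
top [[438.6, 0.0, 258.2], [0.0, 438.6, 188.4], [0.0, 0.0, 1.0]] [[0.021, -0.998, 0.051, 0.501], [-1.0, -0.021, 0.001, -0.062], [-0.0, -0.051, -0.999, 0.92], [0.0, 0.0, 0.0, 1.0]]
{'time_s': 0.1, 'q': array([ 1.26506273e+00,  2.64702220e-01,  1.60524387e+00,  5.68316327e-07,
        1.27370188e+00, -3.68784891e-02]), 'dq': array([-0.00137542, -0.0023882 , -0.00271891,  0.00028128,  0.00033921,
        0.00034194]), 'tau': array([ 6.89713524e-04, -5.03618288e+01, -3.58071828e+01,  7.32782995e-02,
        2.31597188e-02, -7.93830827e-05]), 'ee_pos': array([0.17906848, 0.65006408, 0.20079266]), 'tcp_rot': array([-3.13953875e+00, -7.63226246e-05,  2.87273730e+00]), 'force': array([ 0.23223296,  0.13632308, -0.37302418]), 'moment': array([ 0.01222546, -0.04447686,  0.03099166]), 'gripper_force': 0.0, 'grip_width': 0.9993525044551955}
```

View pics/top0.png

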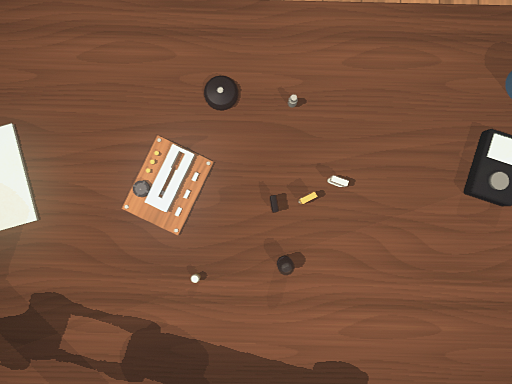

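View pics/scene0.png

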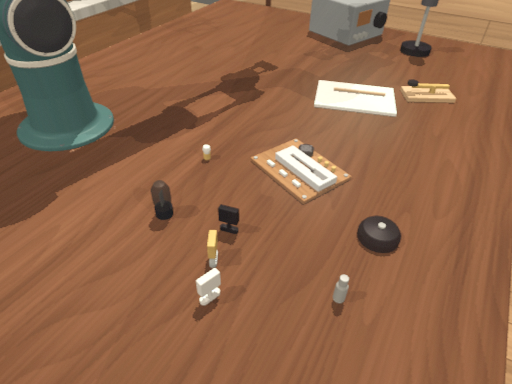

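The top view shows the brass stud at (309,198) and the board at (168,185), with the window end of the rail up near (182,155). There are black and white look-alikes at (275,203) and (339,181), the valve is at (286,265), the lamp at (195,279), the jack at (293,100) and the cup at (221,92). Next I'll measure the stud and the rail.

```bash
cat > h.py <<'E'
import cv2,numpy as np
from cell import bot
def ray(n,uv,z):
    c=bot.calibration(n);K=np.array(c["intrinsics"]);T=np.array(c["cam_to_world"])
    p=np.c_[np.atleast_2d(uv).astype(float),np.ones(len(np.atleast_2d(uv)))]
    d=(T[:3,:3]@np.linalg.inv(K)@p.T).T
    return T[:3,3]+d*((z-T[2,3])/d[:,2])[:,None]
def proj(n,P):
    c=bot.calibration(n);K=np.array(c["intrinsics"]);T=np.linalg.inv(np.array(c["cam_to_world"]))
    q=(K@(T[:3,:3]@np.atleast_2d(P).T+T[:3,3:])).T
    return q[:,:2]/q[:,2:]
def blobs(m,amin=20):
    cs,_=cv2.findContours(m.astype(np.uint8),cv2.RETR_EXTERNAL,cv2.CHAIN_APPROX_NONE)
    return sorted([c for c in cs if cv2.contourArea(c)>=amin],key=cv2.contourArea)[::-1]
E
python3 - <<'E'
from h import *
for n in("top","scene"):
    f=bot.grab_frame(n);h=cv2.cvtColor(f,cv2.COLOR_RGB2HSV)
    m=(h[...,0]>18)&(h[...,0]<32)&(h[...,1]>110)&(h[...,2]>120)
    for c in blobs(m,15)[:4]: print(n,"brass",cv2.minAreaRect(c),cv2.contourArea(c))
    w=(h[...,1]<60)&(h[...,2]>150)
    for c in blobs(w,15)[:8]:
        r=cv2.minAreaRect(c);print(n,"white",r,cv2.contourArea(c))
    if n=="top":
        cr=f[125:245,110:225];cv2.imwrite("pics/crop.png",cv2.resize(cr,None,fx=5,fy=5,interpolation=cv2.INTER_CUBIC)[...,::-1])
    if n=="scene":
        cr=f[190:310,180:260];cv2.imwrite("pics/crop2.png",cv2.resize(cr,None,fx=5,fy=5,interpolation=cv2.INTER_CUBIC)[...,::-1])
E
```

```text
top brass ((308.2000427246094, 197.40003967285156), (5.366562843322754, 16.099689483642578), 63.43495178222656) 70.0
top white ((18.0, 176.5), (107.0, 36.0), 90.0) 2461.0
top white ((169.2000274658203, 177.60000610351562), (25.043960571289062, 65.29318237304688), 26.56505012512207) 1526.0
top white ((502.2108154296875, 148.56484985351562), (25.879558563232422, 24.923778533935547), 17.10272979736328) 518.0
top white ((499.75006103515625, 180.25001525878906), (16.970561981201172, 16.26345443725586), 45.0) 219.5
top white ((337.46710205078125, 181.21531677246094), (20.50458335876465, 8.799883842468262), 19.983104705810547) 136.0
top white ((194.5, 278.5), (7.0, 7.0), 90.0) 40.5
top white ((177.68963623046875, 211.27584838867188), (4.456687927246094, 8.913375854492188), 21.801406860351562) 28.5
top white ((292.5294494628906, 98.88236236572266), (6.305926322937012, 8.731282234191895), 14.03624439239502) 27.0
scene brass ((211.5, 243.5), (27.0, 9.0), 90.0) 191.0
scene brass ((430.5, 88.0), (8.0, 35.0), 90.0) 109.5
scene brass ((206.5, 156.5), (5.0, 5.0), 90.0) 17.0
scene white ((356.1891784667969, 97.28846740722656), (83.09367370605469, 28.197559356689453), 6.981057643890381) 2121.5
scene white ((305.08001708984375, 167.0600128173828), (64.60000610351562, 23.60000228881836), 36.86989974975586) 1253.5
scene white ((58.0, 27.5), (55.0, 100.0), 90.0) 821.0
scene white ((207.5, 286.0), (36.0, 23.0), 90.0) 591.5
scene white ((40.60232162475586, 57.3143310546875), (17.914186477661133, 71.52609252929688), 80.81116485595703) 347.0
scene white ((356.5, 3.0), (6.0, 51.0), 90.0) 146.0
scene white ((344.0, 278.0), (8.485280990600586, 7.071067810058594), 45.0) 47.0
scene white ((206.0, 148.5), (9.0, 6.0), 90.0) 44.5
```

View pics/crop.png

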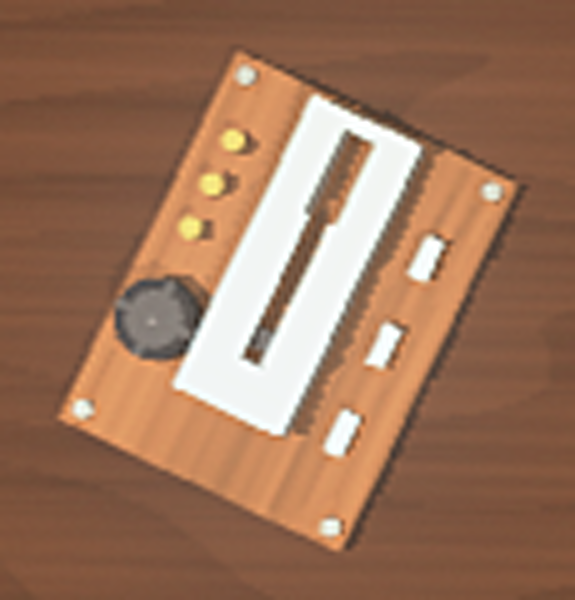

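View pics/crop2.png

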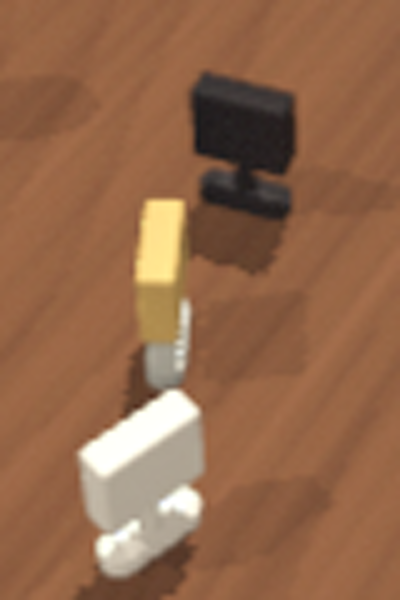

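The crops show the rail's corners, the window (crop centre about (338,175)) and the slot running down-left. They also show the stud standing upright, brass, between the black and white copies.

```bash
cat >> h.py <<'E'
def board(f):
    g=cv2.resize(f[125:245,110:225],None,fx=5,fy=5,interpolation=cv2.INTER_CUBIC)
    h=cv2.cvtColor(g,cv2.COLOR_RGB2HSV)
    m=(h[...,1]<70)&(h[...,2]>150)
    c=blobs(m,1000)[0]
    px=cv2.boxPoints(cv2.minAreaRect(c))
    r=ray("top",(px+.5)/5-.5+[110,125],.023)[:,:2]
    R=cv2.minAreaRect((ray("top",(c[:,0]+.5)/5-.5+[110,125],.023)[:,:2]*1000).astype(np.float32))
    b=cv2.boxPoints(R);e=b[1]-b[0],b[2]-b[1];L=max(e,key=np.linalg.norm);ux=L/np.linalg.norm(L)
    if ux[0]>0: ux=-ux
    cen=np.array(R[0]);uy=np.array([-ux[1],ux[0]])
    org=cen+15*ux
    win=cen-40*ux
    return dict(size=R[1],ux=ux,uy=uy,org=org,win=win,ang=np.arctan2(ux[1],ux[0]),mask=m)
E
python3 - <<'E'
from h import *
f=bot.grab_frame("top");b=board(f);m=b.pop("mask");print(b)
# window hole from mask
cs,hi=cv2.findContours(m.astype(np.uint8),cv2.RETR_CCOMP,cv2.CHAIN_APPROX_NONE)
for c,k in zip(cs,hi[0]):
    if k[3]>=0 and cv2.contourArea(c)>300:
        p=(ray("top",(c[:,0]+.5)/5-.5+[110,125],.023)[:,:2]*1000-b["win"])
        x=p@b["ux"];y=p@b["uy"];
        wi=(x<15)&(x>-15);sl=(x>25)&(x<80)
        print("hole x",x.min(),x.max(),"win y",np.median(y[wi&(y>0)]),np.median(y[wi&(y<0)]),"slot y",np.median(y[sl&(y>0)]),np.median(y[sl&(y<0)]))
# stud
h=cv2.cvtColor(cv2.resize(f[180:215,285:330],None,fx=8,fy=8,interpolation=cv2.INTER_CUBIC),cv2.COLOR_RGB2HSV)
mm=(h[...,0]>16)&(h[...,0]<34)&(h[...,1]>100)&(h[...,2]>110)
c=blobs(mm,100)[0]
for z in(.052,.04):
    P=(ray("top",(c[:,0]+.5)/8-.5+[285,180],z)[:,:2]*1000).astype(np.float32);print(z,cv2.minAreaRect(P))
v=h[...,2][mm];print(np.percentile(v,[5,25,50,75,95]))
g=bot.grab_frame("scene")
gs=cv2.cvtColor(g,cv2.COLOR_RGB2HSV);ms=(gs[...,0]>16)&(gs[...,0]<34)&(gs[...,1]>100)&(gs[...,2]>110);ms[:200]=0
c=blobs(ms,50)[0]
M=cv2.moments(c);print("scene cent",M["m10"]/M["m00"],M["m01"]/M["m00"])
print(ray("scene",[M["m10"]/M["m00"],M["m01"]/M["m00"]],.04))
E
```

```text
{'size': (52.499977111816406, 134.35313415527344), 'ux': array([-0.91166455,  0.41093522], dtype=float32), 'uy': array([-0.41093522, -0.91166455], dtype=float32), 'org': array([551.69936085, 128.97725296]), 'win': array([601.84091187, 106.37581635]), 'ang': np.float32(2.718113)}
hole x -18.842707157285986 84.09827110478096 win y 6.542755276668934 -6.665640595395838 slot y 3.6188725089452585 -3.783816516042896
0.052 ((528.9082641601562, -158.51800537109375), (13.043399810791016, 37.94149398803711), 27.475799560546875)
0.04 ((529.2962036132812, -159.8570098876953), (13.223657608032227, 38.465972900390625), 27.475759506225586)
[166. 235. 243. 251. 255.]
scene cent 211.7097767513472 243.2078521939954
[[ 0.5286803  -0.16258184  0.04      ]]
```

Request:
arm_command --rows '[{"dx": -0.14,"dy": -0.17},{"dx": -0.35,"dy": -0.43},{"dx": -0.553,"dy": -0.689},{"dx": -0.75,"dy": -0.93},{"dx": -0.8,"dy": -1.0},{"dx": -0.8,"dy": -1.0}]' --jaw 0.5

```text
$.rows[0]: bad value
```

Request:
arm_command --rows '[{"dx": -0.14,"dy": -0.17},{"dx": -0.35,"dy": -0.43},{"dx": -0.553,"dy": -0.689},{"dx": -0.75,"dy": -0.93},{"dx": -0.8,"dy": -1.0},{"dx": -0.8,"dy": -1.0}]'

```text
$.rows[0]: bad value
```

Request:
arm_command --rows '[{"dx": -0.14,"dy": -0.17},{"dx": -0.35,"dy": -0.43},{"dx": -0.553,"dy": -0.689},{"dx": -0.75,"dy": -0.93},{"dx": -0.8,"dy": -1.0},{"dx": -0.8,"dy": -1.0}]'

```text
$.rows[0]: bad value
```

Request:
arm_command --rows '[{"dx": -0.14,"dy": -0.17,"dz": 0,"yaw": 0},{"dx": -0.35,"dy": -0.43,"dz": 0,"yaw": 0},{"dx": -0.55,"dy": -0.69,"dz": 0,"yaw": 0},{"dx": -0.75,"dy": -0.93,"dz": 0,"yaw": 0},{"dx": -0.8,"dy": -1.0,"dz": 0,"yaw": 0},{"dx": -0.8,"dy": -1.0,"dz": 0,"yaw": 0}]' --jaw 0.5

```text
time_s: 0.9
ee_pos: [0.2814, 0.4116, 0.2019]
tcp_rot: [-3.14, 0.001, 2.87]
force: [0.2, 0.2, -0.5]
grip_width: 0.503
gripper_force: 0.0
```

Request:
arm_command --rows '[{"dx": -0.2,"dy": -0.25,"dz": 0,"yaw": 0},{"dx": -0.4,"dy": -0.5,"dz": 0,"yaw": 0},{"dx": -0.6,"dy": -0.75,"dz": 0,"yaw": 0},{"dx": -0.8,"dy": -1.0,"dz": 0,"yaw": 0},{"dx": -0.8,"dy": -1.0,"dz": 0,"yaw": 0}]'

```text
time_s: 1.4
ee_pos: [0.3798, 0.1848, 0.2025]
tcp_rot: [3.14, 0.001, 2.874]
force: [0.5, -0.3, -0.3]
grip_width: 0.503
gripper_force: 0.0
```

Request:
arm_command --rows '[{"dx": -0.2,"dy": -0.25,"dz": 0,"yaw": 0},{"dx": -0.4,"dy": -0.5,"dz": 0,"yaw": 0},{"dx": -0.6,"dy": -0.75,"dz": 0,"yaw": 0},{"dx": -0.8,"dy": -1.0,"dz": 0,"yaw": 0},{"dx": -0.8,"dy": -1.0,"dz": 0,"yaw": 0},{"dx": -0.8,"dy": -1.0,"dz": 0,"yaw": 0}]'

```text
time_s: 2.0
ee_pos: [0.4825, -0.0537, 0.2024]
tcp_rot: [-3.141, 0.002, 2.868]
force: [-1.0, 0.2, -0.0]
grip_width: 0.501
gripper_force: 0.0
```

Request:
arm_command --rows '[{"dx": -0.15,"dy": -0.18,"dz": 0.0,"yaw": 0.09},{"dx": -0.3,"dy": -0.36,"dz": 0.0,"yaw": 0.18},{"dx": -0.37,"dy": -0.453,"dz": 0.1,"yaw": 0.27},{"dx": -0.37,"dy": -0.453,"dz": 0.2,"yaw": 0.36},{"dx": -0.37,"dy": -0.453,"dz": 0.3,"yaw": 0.45},{"dx": -0.37,"dy": -0.453,"dz": 0.4,"yaw": 0.524},{"dx": -0.37,"dy": -0.453,"dz": 0.4,"yaw": 0.524},{"dx": -0.37,"dy": -0.453,"dz": 0.4,"yaw": 0.524},{"dx": -0.37,"dy": -0.453,"dz": 0.4,"yaw": 0.524}]'

```text
time_s: 2.9
ee_pos: [0.5287, -0.1562, 0.1234]
tcp_rot: [3.14, 0.001, 2.052]
force: [-1.2, 0.3, 0.5]
grip_width: 0.503
gripper_force: 0.0
```

Run:
```python
from h import *
s=bot.sense();print(s["ee_pos"],s["tcp_rot"],s["q"])
a=bot.grab_frame("scene")[150:320,140:300];b=bot.grab_frame("top")[140:250,250:370]
a=cv2.resize(a,(480,510));b=cv2.resize(b,(300,275))
c=np.zeros((510,780,3),np.uint8);c[:,:480]=a;c[:275,480:]=b
cv2.imwrite("pics/pre.png",c[...,::-1])
```

```text
[ 0.52868449 -0.15622042  0.12340332] [3.14004346e+00 1.38853112e-03 2.05231699e+00] [-3.32614465e-01  9.30748639e-02  1.95474558e+00  1.95227283e-04
  1.09169905e+00 -8.14226021e-01]
```

View pics/pre.png

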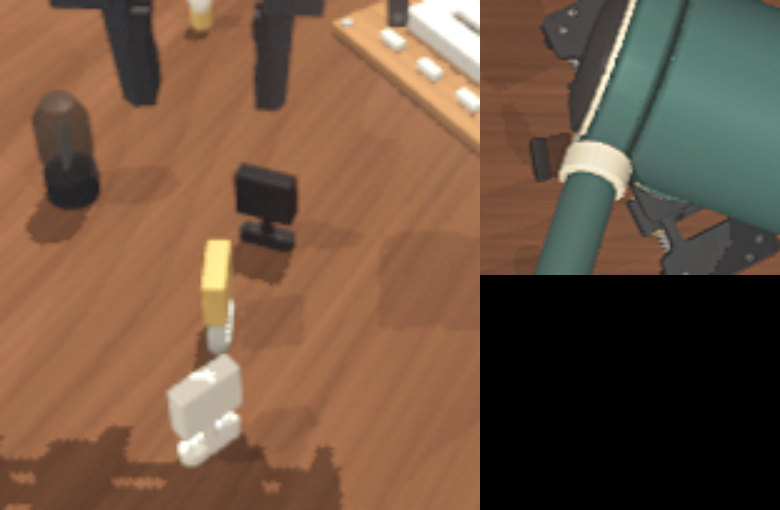

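The fingers hang above the stud and straddle it. Next I'll check whether the tracking offset is real.

Request:
arm_command --rows '[{"dx": 0,"dy": 0,"dz": 0,"yaw": 0},{"dx": 0,"dy": 0,"dz": 0,"yaw": 0},{"dx": 0,"dy": 0,"dz": 0,"yaw": 0}]'

```text
time_s: 3.3
ee_pos: [0.5277, -0.1566, 0.1224]
tcp_rot: [3.141, 0.0, 2.05]
force: [-0.1, 0.3, -0.5]
grip_width: 0.502
gripper_force: 0.0
```

Run:
```python
from h import *
s=bot.sense();print(s["ee_pos"],s["q"],s["dq"],s["force"]);print(proj("scene",[s["ee_pos"],[.5295,-.1605,.037]]))
```

```text
[ 0.52771674 -0.15661599  0.12238999] [-3.33775566e-01  9.35637172e-02  1.95622701e+00  4.16890615e-05
  1.09118162e+00 -8.12847299e-01] [-0.00056313  0.00216798  0.00243488  0.00051371 -0.00100585  0.00024103] [-0.1403787   0.26395082 -0.53153869]
[[210.32703007 201.46769166]
 [213.01215988 243.81016625]]
```

Request:
arm_command --rows '[{"dx": -0.02,"dy": 0,"dz": 0.1,"yaw": 0},{"dx": -0.02,"dy": 0,"dz": 0.2,"yaw": 0},{"dx": -0.02,"dy": 0,"dz": 0.3,"yaw": 0},{"dx": -0.02,"dy": 0,"dz": 0.4,"yaw": 0},{"dx": -0.02,"dy": 0,"dz": 0.47,"yaw": 0},{"dx": -0.02,"dy": 0,"dz": 0.507,"yaw": 0},{"dx": -0.02,"dy": 0,"dz": 0.507,"yaw": 0},{"dx": -0.02,"dy": 0,"dz": 0.507,"yaw": 0}]'

```text
time_s: 4.1
ee_pos: [0.5299, -0.1603, 0.0212]
tcp_rot: [3.141, 0.001, 2.05]
force: [-0.6, 0.3, -0.5]
grip_width: 0.499
gripper_force: 0.0
```

Request:
arm_command --rows '[{"dx": 0,"dy": 0,"dz": 0,"yaw": 0},{"dx": 0,"dy": 0,"dz": 0,"yaw": 0},{"dx": 0,"dy": 0,"dz": 0,"yaw": 0},{"dx": 0,"dy": 0,"dz": 0,"yaw": 0},{"dx": 0,"dy": 0,"dz": 0,"yaw": 0},{"dx": 0,"dy": 0,"dz": 0,"yaw": 0},{"dx": 0,"dy": 0,"dz": 0,"yaw": 0},{"dx": 0,"dy": 0,"dz": 0,"yaw": 0}]' --jaw 0 --force 10

```text
time_s: 4.9
ee_pos: [0.5294, -0.1601, 0.0206]
tcp_rot: [-3.142, -0.0, 2.05]
force: [-0.9, 0.8, -0.1]
grip_width: 0.006
gripper_force: 0.0
```

The grip closed on nothing, so I'll look.

Run:
```python
from h import *
a=bot.grab_frame("scene")[170:310,150:290]
cv2.imwrite("pics/miss.png",cv2.resize(a,(560,560),interpolation=cv2.INTER_CUBIC)[...,::-1])
s=bot.sense();print(s["grip_width"],proj("scene",[s["ee_pos"]]))
```

```text
0.006776140423143814 [[213.63973937 250.47890995]]
```

View pics/miss.png

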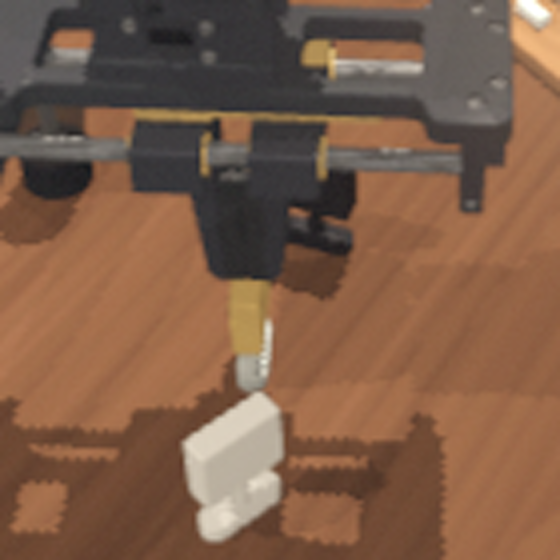

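The brass top is hidden by the closed fingertips, so the fingers closed above the handle. The finger spacing in the earlier picture also put the tips about 33 mm higher than reported. I'll open the jaw and check this with a look at the tips.

Request:
arm_command --rows '[{"dx": 0,"dy": 0,"dz": 0,"yaw": 0},{"dx": 0,"dy": 0,"dz": 0,"yaw": 0},{"dx": 0,"dy": 0,"dz": 0,"yaw": 0},{"dx": 0,"dy": 0,"dz": 0,"yaw": 0},{"dx": 0,"dy": 0,"dz": 0,"yaw": 0}]' --jaw 0.5

```text
time_s: 5.45
ee_pos: [0.5294, -0.1601, 0.0206]
tcp_rot: [-3.142, 0.0, 2.05]
force: [0.0, 0.2, 0.1]
grip_width: 0.436
gripper_force: 0.0
```

Run:
```python
from h import *
a=bot.grab_frame("scene")[190:270,160:260]
cv2.imwrite("pics/open.png",cv2.resize(a,(800,640)[:2] if 0 else (750,600),interpolation=cv2.INTER_CUBIC)[...,::-1])
s=bot.sense();print(s["grip_width"],s["ee_pos"],s["force"])
p=s["ee_pos"];yw=s["tcp_rot"][2];tx=np.array([np.cos(yw),np.sin(yw),0]);ty=np.array([np.sin(yw),-np.cos(yw),0]);g=s["grip_width"]*.044
for o in(0,.033):
  print(o,[np.round((proj("scene",p+[0,0,o]+sx*.009*tx+sy*g*ty)[0]-[160,190])*7.5,0).tolist() for sx in(-1,1) for sy in(-1,1)])
```

```text
0.4781517189237723 [ 0.52936915 -0.1600852   0.02060173] [-0.69075912  0.1208826  -0.19740906]
0 [[297.0, 483.0], [498.0, 491.0], [309.0, 417.0], [506.0, 425.0]]
0.033 [[284.0, 377.0], [493.0, 385.0], [297.0, 311.0], [501.0, 319.0]]
```

View pics/open.png

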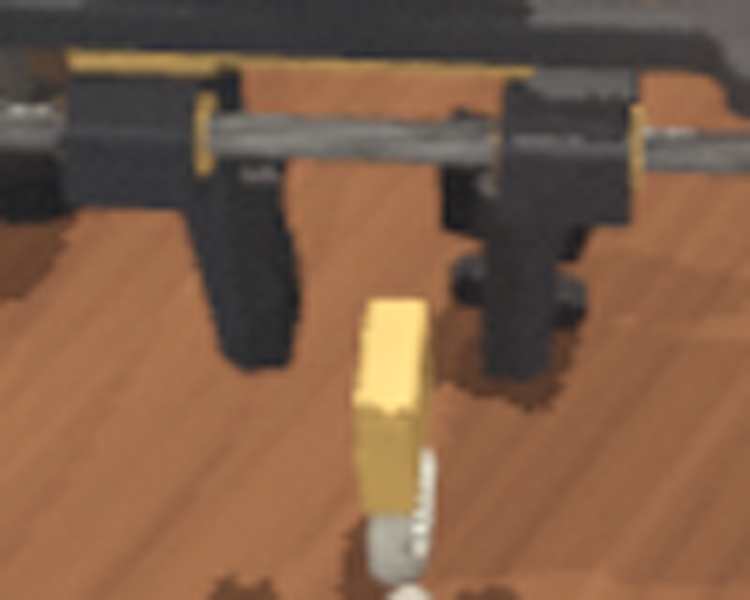

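The tips project about 36 mm above the reported height: they were seen at row 371, against 381 predicted for +33 mm. Horizontally they are centred on the stud. I'll descend about 32 mm more, gently, and grip.

Request:
arm_command --rows '[{"dx": 0,"dy": 0,"dz": 0.03,"yaw": 0},{"dx": 0,"dy": 0,"dz": 0.06,"yaw": 0},{"dx": 0,"dy": 0,"dz": 0.09,"yaw": 0},{"dx": 0,"dy": 0,"dz": 0.12,"yaw": 0},{"dx": 0,"dy": 0,"dz": 0.14,"yaw": 0},{"dx": 0,"dy": 0,"dz": 0.15,"yaw": 0},{"dx": 0,"dy": 0,"dz": 0.16,"yaw": 0},{"dx": 0,"dy": 0,"dz": 0.16,"yaw": 0},{"dx": 0,"dy": 0,"dz": 0.16,"yaw": 0}]'

```text
time_s: 6.4
ee_pos: [0.5296, -0.1602, -0.0112]
tcp_rot: [3.141, 0.0, 2.05]
force: [0.1, 0.2, -0.4]
grip_width: 0.5
gripper_force: 0.0
```

Request:
arm_command --rows '[{"dx": 0,"dy": 0,"dz": 0,"yaw": 0},{"dx": 0,"dy": 0,"dz": 0,"yaw": 0},{"dx": 0,"dy": 0,"dz": 0,"yaw": 0},{"dx": 0,"dy": 0,"dz": 0,"yaw": 0},{"dx": 0,"dy": 0,"dz": 0,"yaw": 0},{"dx": 0,"dy": 0,"dz": 0,"yaw": 0},{"dx": 0,"dy": 0,"dz": 0,"yaw": 0},{"dx": 0,"dy": 0,"dz": 0,"yaw": 0}]' --jaw 0 --force 10

```text
time_s: 7.2
ee_pos: [0.5294, -0.1601, -0.0114]
tcp_rot: [-3.142, 0.0, 2.05]
force: [-0.6, 0.6, 1.0]
grip_width: 0.136
gripper_force: 10.0
```

Request:
arm_command --rows '[{"dx": 0,"dy": 0,"dz": -0.05,"yaw": 0},{"dx": 0,"dy": 0,"dz": -0.15,"yaw": 0},{"dx": 0,"dy": 0,"dz": -0.25,"yaw": 0},{"dx": 0,"dy": 0,"dz": -0.35,"yaw": 0},{"dx": 0,"dy": 0,"dz": -0.45,"yaw": 0},{"dx": 0,"dy": 0,"dz": -0.45,"yaw": 0},{"dx": 0,"dy": 0,"dz": -0.45,"yaw": 0}]'

```text
time_s: 7.9
ee_pos: [0.5297, -0.1602, 0.0791]
tcp_rot: [3.141, 0.001, 2.05]
force: [-0.0, -0.3, -0.9]
grip_width: 0.135
gripper_force: 10.0
```

Request:
arm_command --rows '[{"dx": 0.08,"dy": 0.07,"dz": 0,"yaw": -0.03},{"dx": 0.2,"dy": 0.18,"dz": 0,"yaw": -0.1},{"dx": 0.35,"dy": 0.32,"dz": 0,"yaw": -0.17},{"dx": 0.5,"dy": 0.46,"dz": 0,"yaw": -0.24},{"dx": 0.65,"dy": 0.6,"dz": 0,"yaw": -0.31},{"dx": 0.8,"dy": 0.74,"dz": 0,"yaw": -0.38},{"dx": 0.93,"dy": 0.86,"dz": 0,"yaw": -0.425},{"dx": 1.0,"dy": 0.935,"dz": 0,"yaw": -0.425},{"dx": 1.0,"dy": 0.935,"dz": 0,"yaw": -0.425},{"dx": 1.0,"dy": 0.935,"dz": 0,"yaw": -0.425},{"dx": 1.0,"dy": 0.935,"dz": 0,"yaw": -0.425}]'

```text
time_s: 9.0
ee_pos: [0.6021, 0.1025, 0.0775]
tcp_rot: [-3.14, -0.002, 2.717]
force: [-0.9, -0.6, -1.0]
grip_width: 0.136
gripper_force: 10.0
```

Request:
arm_command --rows '[{"dx": 0.01,"dy": 0.017,"dz": 0.06,"yaw": 0},{"dx": 0.01,"dy": 0.017,"dz": 0.13,"yaw": 0},{"dx": 0.01,"dy": 0.017,"dz": 0.2,"yaw": 0},{"dx": 0.01,"dy": 0.017,"dz": 0.26,"yaw": 0},{"dx": 0.01,"dy": 0.017,"dz": 0.28,"yaw": 0},{"dx": 0.01,"dy": 0.017,"dz": 0.28,"yaw": 0},{"dx": 0.01,"dy": 0.017,"dz": 0.28,"yaw": 0}]'

```text
time_s: 9.7
ee_pos: [0.6031, 0.1075, 0.0227]
tcp_rot: [3.141, 0.0, 2.717]
force: [0.2, 0.2, -0.4]
grip_width: 0.139
gripper_force: 10.0
```

Run:
```python
from h import *
a=bot.grab_frame("scene")[110:210,250:360]
k=6.5
s=bot.sense();print(s["grip_width"],s["ee_pos"],s["tcp_rot"],s["force"])
im=cv2.resize(a,None,fx=6.5,fy=6,interpolation=cv2.INTER_CUBIC)[...,::-1].copy()
cv2.imwrite("pics/win.png",im)
p=s["ee_pos"];zz=p[2]+.0114
yw=s["tcp_rot"][2];tx=np.array([np.cos(yw),np.sin(yw),0]);ty=np.array([np.sin(yw),-np.cos(yw),0])
def sh(n,P):print(n,np.round((proj("scene",P)-[250,110]+.5)*[6.5,6],0).tolist())
u=np.array([-.9117,.4109,0]);v=np.array([-.4109,-.9117,0]);w=np.array([.6018,.1064,.023])
sh("window corners",[w+a*.019*u+b*.0075*v for a,b in((-1,-1),(-1,1),(1,1),(1,-1))])
sh("rail -x end",[w-.026*u+b*.0245*v for b in(-1,1)])
b=np.array([p[0],p[1],zz])
sh("head ends bottom",[b-.017*tx,b+.017*tx]); sh("handle bottom ends",[b+[0,0,.022]-.017*tx,b+[0,0,.022]+.017*tx]);sh("head side",[b+.006*ty,b-.006*ty])
```

```text
0.13138913858453574 [0.60337011 0.10759071 0.02313475] [3.14107482e+00 8.55033638e-04 2.71725894e+00] [ 0.62478614  0.15696863 -0.91427185]
window corners [[519.0, 407.0], [483.0, 423.0], [396.0, 364.0], [432.0, 348.0]]
rail -x end [[576.0, 399.0], [458.0, 454.0]]
head ends bottom [[509.0, 383.0], [430.0, 331.0]]
handle bottom ends [[520.0, 329.0], [439.0, 277.0]]
head side [[483.0, 350.0], [454.0, 363.0]]
```

View pics/win.png

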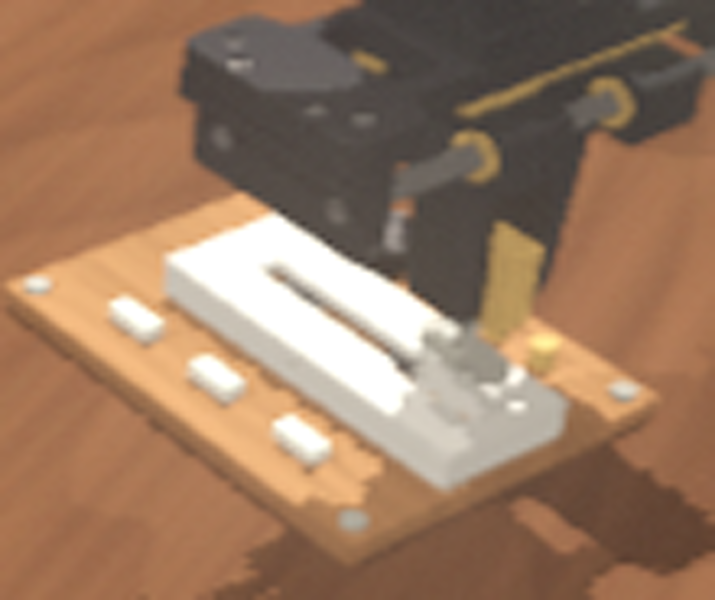

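The near rail end shows at about (565,405) and (447,465). That is a couple of pixels off the prediction, so the two cameras disagree slightly. The stud's head hangs over the window. I'll measure both the rail and the stud in the scene view so that the error cancels.

Run:
```python
from h import *
# rail from initial scene pic
f=cv2.imread("pics/scene0.png");x0,y0,k=245,130,5
g=cv2.resize(f[y0:205,x0:355],None,fx=k,fy=k,interpolation=cv2.INTER_CUBIC);h=cv2.cvtColor(g,cv2.COLOR_BGR2HSV)
un=lambda c:(c.reshape(-1,2)+.5)/k-.5+[x0,y0]
for vt in(215,235):
    m=((h[...,1]<70)&(h[...,2]>vt)).astype(np.uint8)
    c=blobs(m,1000)[0]
    P=ray("scene",un(c),.023)[:,:2]*1000;R=cv2.minAreaRect(P.astype(np.float32));print(vt,"rail",R)
    cs,hi=cv2.findContours(m,cv2.RETR_CCOMP,cv2.CHAIN_APPROX_NONE)
    u=np.array([-.9117,.4109]);v=np.array([-.4109,-.9117]);w=np.array([601.8,106.4])
    d=P-w;print("rail x",np.percentile(d@u,[1,99]),"y",np.percentile(d@v,[1,99]))
    for c,q in zip(cs,hi[0]):
        if q[3]>=0 and cv2.contourArea(c)>200:
            d=ray("scene",un(c),.023)[:,:2]*1000-w;X=d@u;Y=d@v
            print("hole x",X.min(),X.max(),[ (a,np.round([Y[(X>a)&(X<a+10)].min(),Y[(X>a)&(X<a+10)].max()],1).tolist()) for a in range(-20,80,10) if ((X>a)&(X<a+10)).any()])
# stud now
f=bot.grab_frame("scene");x0,y0,k=315,135,8
g=cv2.resize(f[y0:175,x0:345],None,fx=k,fy=k,interpolation=cv2.INTER_CUBIC);h=cv2.cvtColor(g,cv2.COLOR_RGB2HSV)
m=(h[...,0]>16)&(h[...,0]<32)&(h[...,1]>100)&(h[...,2]>70)
for c in blobs(m,150):
    a=cv2.approxPolyDP(c,5,True);print("brass",cv2.contourArea(c),np.round(un(a),1).tolist())
s=bot.sense();p=s["ee_pos"];b=np.array([p[0],p[1],p[2]+.0114]);yw=s["tcp_rot"][2];tx=np.array([np.cos(yw),np.sin(yw),0]);ty=np.array([np.sin(yw),-np.cos(yw),0])
e=b-.017*tx
for n,P in(("A",e+.006*ty),("B",e-.006*ty)):
    print(n,np.round(proj("scene",[P+[0,0,.022],P+[0,0,.052]]),1).tolist())
print(np.round(proj("scene",[b+.017*tx-.006*ty+[0,0,.022],b+.017*tx+.006*ty+[0,0,.022]]),1).tolist())
```

```text
215 rail ((563.1784057617188, 120.63875579833984), (51.33674240112305, 133.86154174804688), 66.01097106933594)
rail x [-25.82844577 107.87158414] y [-22.75883327  28.52964854]
hole x -17.709853323540052 84.65980077987409 [(-20, [-4.9, 9.9]), (-10, [-4.3, 10.2]), (0, [-4.4, 10.3]), (10, [-4.1, 10.7]), (20, [-3.1, 8.3]), (30, [-1.5, 7.8]), (40, [-1.6, 8.1]), (50, [-1.2, 8.1]), (60, [-1.2, 8.5]), (70, [-1.3, 7.9])]
235 rail ((563.1190185546875, 121.29621887207031), (50.14443588256836, 133.2346649169922), 65.91828155517578)
rail x [-25.02219776 107.79733265] y [-22.68428502  27.31388758]
hole x -18.383900716052075 86.0042311987427 [(-20, [-5.8, 11.0]), (-10, [-5.6, 11.0]), (0, [-5.5, 11.0]), (10, [-5.2, 11.4]), (20, [-4.7, 9.0]), (30, [-2.6, 8.6]), (40, [-2.8, 8.9]), (50, [-2.3, 8.7]), (60, [-2.4, 9.1]), (70, [-2.5, 8.8])]
brass 8375.5 [[326.8, 146.2], [325.7, 146.9], [323.4, 161.7], [324.1, 165.4], [325.7, 166.6], [327.4, 166.1], [330.6, 162.9], [333.3, 152.2], [332.8, 149.8]]
brass 1651.5 [[334.9, 165.2], [332.3, 164.9], [330.7, 166.2], [330.7, 170.3], [332.3, 171.3], [334.4, 170.6], [335.9, 165.9]]
brass 722.0 [[326.1, 134.6], [324.2, 134.6], [324.3, 136.8], [322.3, 138.4], [322.4, 139.4], [324.1, 139.6], [325.9, 138.2]]
A [[331.9, 163.1], [334.4, 150.0]]
B [[327.4, 165.3], [329.8, 152.2]]
[[314.9, 156.5], [319.4, 154.5]]
```

The scene view shifts the rail and the stud about equally. The stud needs roughly +1.5 mm along the slot and -0.8 mm in tool y. I'll make the correction and descend softly with a light grip, so the stud slips before it loads the rail.

Request:
arm_command --rows '[{"dx": 0.007,"dy": -0.004,"dz": 0,"yaw": 0},{"dx": 0.007,"dy": -0.004,"dz": 0.02,"yaw": 0},{"dx": 0.007,"dy": -0.004,"dz": 0.04,"yaw": 0},{"dx": 0.007,"dy": -0.004,"dz": 0.045,"yaw": 0},{"dx": 0.007,"dy": -0.004,"dz": 0.05,"yaw": 0},{"dx": 0.007,"dy": -0.004,"dz": 0.055,"yaw": 0},{"dx": 0.007,"dy": -0.004,"dz": 0.057,"yaw": 0},{"dx": 0.007,"dy": -0.004,"dz": 0.059,"yaw": 0},{"dx": 0.007,"dy": -0.004,"dz": 0.061,"yaw": 0},{"dx": 0.007,"dy": -0.004,"dz": 0.063,"yaw": 0},{"dx": 0.007,"dy": -0.004,"dz": 0.063,"yaw": 0},{"dx": 0.007,"dy": -0.004,"dz": 0.063,"yaw": 0}]' --force 5

```text
time_s: 11.0
ee_pos: [0.6011, 0.1073, 0.01]
tcp_rot: [-3.141, 0.0, 2.717]
force: [-0.6, -0.9, -0.2]
grip_width: 0.134
gripper_force: 5.0
```

Run:
```python
from h import *
s=bot.sense();print(s["ee_pos"],s["force"],s["moment"],s["grip_width"],s["gripper_force"])
```

```text
[0.60114256 0.10727784 0.0099795 ] [-0.63064631 -0.88526834 -0.2088666 ] [-0.1719374   0.04363616 -0.05870983] 0.13383566653594306 4.999868458835408
```

Request:
arm_command --rows '[{"dx": 0,"dy": 0,"dz": 0.003,"yaw": 0},{"dx": 0,"dy": 0,"dz": 0.006,"yaw": 0},{"dx": 0,"dy": 0,"dz": 0.009,"yaw": 0},{"dx": 0,"dy": 0,"dz": 0.012,"yaw": 0},{"dx": 0,"dy": 0,"dz": 0.012,"yaw": 0}]'

```text
time_s: 11.5
ee_pos: [0.6011, 0.1073, 0.0075]
tcp_rot: [-3.141, -0.0, 2.717]
force: [0.3, -0.8, -1.1]
grip_width: 0.133
gripper_force: 5.0
```

Run:
```python
from h import *
s=bot.sense();print(s["ee_pos"],s["force"],s["moment"])
f=bot.grab_frame("scene");x0,y0,k=315,135,8
g=cv2.resize(f[y0:175,x0:345],None,fx=k,fy=k,interpolation=cv2.INTER_CUBIC);h=cv2.cvtColor(g,cv2.COLOR_RGB2HSV)
m=(h[...,0]>16)&(h[...,0]<32)&(h[...,1]>100)&(h[...,2]>70)
c=blobs(m,150)[0]
print("brass",cv2.contourArea(c),np.round((cv2.approxPolyDP(c,5,True).reshape(-1,2)+.5)/k-.5+[x0,y0],1).tolist())
```

```text
[0.60109674 0.10729902 0.00745598] [ 0.32322329 -0.81721065 -1.05352153] [-0.20363887  0.02389367  0.02948868]
brass 7392.0 [[323.9, 152.8], [321.1, 168.8], [324.8, 170.4], [328.1, 169.4], [330.9, 157.4]]
```

Request:
arm_command --rows '[{"dx": 0,"dy": 0,"dz": 0.004,"yaw": 0},{"dx": 0,"dy": 0,"dz": 0.008,"yaw": 0},{"dx": 0,"dy": 0,"dz": 0.012,"yaw": 0},{"dx": 0,"dy": 0,"dz": 0.016,"yaw": 0},{"dx": 0,"dy": 0,"dz": 0.02,"yaw": 0},{"dx": 0,"dy": 0,"dz": 0.02,"yaw": 0}]'

```text
time_s: 12.15
ee_pos: [0.6011, 0.1073, 0.0034]
tcp_rot: [-3.141, -0.0, 2.717]
force: [-0.6, -1.2, -0.9]
grip_width: 0.135
gripper_force: 5.0
```

Request:
arm_command --rows '[{"dx": 0,"dy": 0,"dz": 0.004,"yaw": 0},{"dx": 0,"dy": 0,"dz": 0.008,"yaw": 0},{"dx": 0,"dy": 0,"dz": 0.012,"yaw": 0},{"dx": 0,"dy": 0,"dz": 0.016,"yaw": 0},{"dx": 0,"dy": 0,"dz": 0.02,"yaw": 0},{"dx": 0,"dy": 0,"dz": 0.02,"yaw": 0}]'

```text
time_s: 12.75
ee_pos: [0.6011, 0.1073, -0.0006]
tcp_rot: [-3.142, -0.0, 2.717]
force: [0.2, -1.1, -1.4]
grip_width: 0.136
gripper_force: 5.0
```

Run:
```python
from h import *
s=bot.sense();print(s["ee_pos"],s["force"],s["moment"])
f=bot.grab_frame("scene")
a=f[120:200,280:360];cv2.imwrite("pics/in.png",cv2.resize(a,(600,600),interpolation=cv2.INTER_CUBIC)[...,::-1])
```

```text
[ 6.01111957e-01  1.07325439e-01 -5.83726976e-04] [ 0.15885628 -1.09605402 -1.40287862] [-0.3003646   0.06266882 -0.02439311]
```

View pics/in.png

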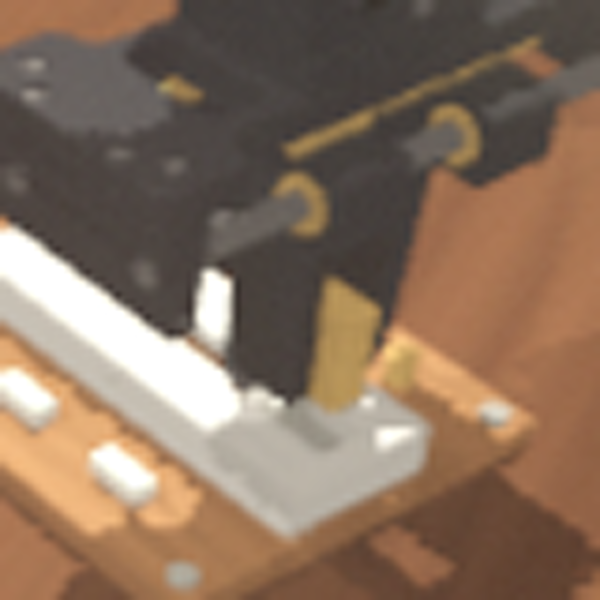

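The head is down through the window and the handle sits just above the rail, in line with it. I'll lower it slightly and start sliding.

Request:
arm_command --rows '[{"dx": 0,"dy": -0.001,"dz": 0.003,"yaw": 0},{"dx": 0,"dy": -0.002,"dz": 0.006,"yaw": 0},{"dx": 0,"dy": -0.002,"dz": 0.006,"yaw": 0},{"dx": 0,"dy": -0.002,"dz": 0.006,"yaw": 0}]'

```text
time_s: 13.2
ee_pos: [0.6011, 0.1072, -0.0016]
tcp_rot: [3.141, 0.0, 2.717]
force: [-0.3, 0.1, -0.4]
grip_width: 0.132
gripper_force: 5.0
```

Request:
arm_command --rows '[{"dx": 0.01,"dy": 0,"dz": 0,"yaw": 0},{"dx": 0.02,"dy": 0,"dz": 0,"yaw": 0},{"dx": 0.03,"dy": 0,"dz": 0,"yaw": 0},{"dx": 0.04,"dy": 0,"dz": 0,"yaw": 0},{"dx": 0.05,"dy": 0,"dz": 0,"yaw": 0},{"dx": 0.06,"dy": 0,"dz": 0,"yaw": 0},{"dx": 0.07,"dy": 0,"dz": 0,"yaw": 0},{"dx": 0.08,"dy": 0,"dz": 0,"yaw": 0}]'

```text
time_s: 14.0
ee_pos: [0.5863, 0.1137, -0.0016]
tcp_rot: [3.142, 0.0, 2.717]
force: [-0.1, -0.3, -0.7]
grip_width: 0.133
gripper_force: 5.0
```

```bash
cat > st.py <<'E'
from h import *
s=bot.sense();u=np.array([-.9117,.4109,0]);v=np.array([-.4109,-.9117,0]);d=s["ee_pos"]-[.6018,.1064,0];F=s["force"]
print("u %.2f v %.2f mm"%(1000*d@u,1000*d@v),"F u %.2f v %.2f z %.2f"%(F@u,F@v,F[2]),s["moment"].round(2),s["grip_width"],s["time_s"])
E
python3 st.py
```

```text
u 17.14 v -0.23 mm F u -0.05 v 0.31 z -0.68 [-0.01 -0.06  0.01] 0.13319310465557538 14.0
```

Request:
arm_command --rows '[{"dx": 0.01,"dy": 0,"dz": 0,"yaw": 0},{"dx": 0.02,"dy": 0,"dz": 0,"yaw": 0},{"dx": 0.03,"dy": 0,"dz": 0,"yaw": 0},{"dx": 0.04,"dy": 0,"dz": 0,"yaw": 0},{"dx": 0.05,"dy": 0,"dz": 0,"yaw": 0},{"dx": 0.06,"dy": 0,"dz": 0,"yaw": 0},{"dx": 0.07,"dy": 0,"dz": 0,"yaw": 0},{"dx": 0.08,"dy": 0,"dz": 0,"yaw": 0}]'

```text
time_s: 14.8
ee_pos: [0.5717, 0.1202, -0.0016]
tcp_rot: [-3.142, 0.0, 2.717]
force: [0.5, 0.2, -0.8]
grip_width: 0.136
gripper_force: 5.0
```

```bash
python3 st.py
```

```text
u 33.13 v -0.20 mm F u -0.37 v -0.43 z -0.80 [-0.1   0.02  0.  ] 0.13631701147295824 14.8
```

Request:
arm_command --rows '[{"dx": 0.005,"dy": 0,"dz": 0,"yaw": 0},{"dx": 0.01,"dy": 0,"dz": 0,"yaw": 0},{"dx": 0.015,"dy": 0,"dz": 0,"yaw": 0},{"dx": 0.02,"dy": 0,"dz": 0,"yaw": 0},{"dx": 0.02,"dy": 0,"dz": 0,"yaw": 0}]'

```text
time_s: 15.3
ee_pos: [0.568, 0.1218, -0.0016]
tcp_rot: [-3.141, -0.0, 2.717]
force: [-0.9, 0.5, -0.1]
grip_width: 0.133
gripper_force: 5.0
```

Request:
arm_command --rows '[{"dx": 0.005,"dy": 0,"dz": 0,"yaw": 0},{"dx": 0.01,"dy": 0,"dz": 0,"yaw": 0},{"dx": 0.015,"dy": 0,"dz": 0,"yaw": 0},{"dx": 0.02,"dy": 0,"dz": 0,"yaw": 0},{"dx": 0.02,"dy": 0,"dz": 0,"yaw": 0}]'

```text
time_s: 15.8
ee_pos: [0.5643, 0.1235, -0.0016]
tcp_rot: [-3.141, -0.0, 2.717]
force: [-0.4, -0.5, -0.5]
grip_width: 0.136
gripper_force: 5.0
```

Request:
arm_command --rows '[{"dx": 0.005,"dy": 0,"dz": 0,"yaw": 0},{"dx": 0.01,"dy": 0,"dz": 0,"yaw": 0},{"dx": 0.015,"dy": 0,"dz": 0,"yaw": 0},{"dx": 0.02,"dy": 0,"dz": 0,"yaw": 0},{"dx": 0.02,"dy": 0,"dz": 0,"yaw": 0}]'

```text
time_s: 16.3
ee_pos: [0.5607, 0.1252, -0.0016]
tcp_rot: [-3.142, -0.0, 2.717]
force: [-0.0, -0.1, -0.6]
grip_width: 0.135
gripper_force: 5.0
```

Request:
arm_command --rows '[{"dx": 0.005,"dy": 0,"dz": 0,"yaw": 0},{"dx": 0.01,"dy": 0,"dz": 0,"yaw": 0},{"dx": 0.015,"dy": 0,"dz": 0,"yaw": 0},{"dx": 0.02,"dy": 0,"dz": 0,"yaw": 0},{"dx": 0.02,"dy": 0,"dz": 0,"yaw": 0}]'

```text
time_s: 16.8
ee_pos: [0.5571, 0.1268, -0.0016]
tcp_rot: [-3.142, -0.0, 2.717]
force: [0.3, -0.5, -0.6]
grip_width: 0.136
gripper_force: 5.0
```

Request:
arm_command --rows '[{"dx": 0.005,"dy": 0,"dz": 0,"yaw": 0},{"dx": 0.01,"dy": 0,"dz": 0,"yaw": 0},{"dx": 0.015,"dy": 0,"dz": 0,"yaw": 0},{"dx": 0.02,"dy": 0,"dz": 0,"yaw": 0},{"dx": 0.02,"dy": 0,"dz": 0,"yaw": 0}]'

```text
time_s: 17.3
ee_pos: [0.5534, 0.1284, -0.0016]
tcp_rot: [-3.142, -0.0, 2.717]
force: [-0.1, -0.8, -1.5]
grip_width: 0.134
gripper_force: 5.0
```

Request:
arm_command --rows '[{"dx": 0.005,"dy": 0,"dz": 0,"yaw": 0},{"dx": 0.01,"dy": 0,"dz": 0,"yaw": 0},{"dx": 0.015,"dy": 0,"dz": 0,"yaw": 0},{"dx": 0.02,"dy": 0,"dz": 0,"yaw": 0},{"dx": 0.02,"dy": 0,"dz": 0,"yaw": 0}]'

```text
time_s: 17.8
ee_pos: [0.55, 0.13, -0.0015]
tcp_rot: [3.142, 0.0, 2.717]
force: [1.0, -2.6, 0.5]
grip_width: 0.133
gripper_force: 5.0
```

Request:
arm_command --rows '[{"dx": 0,"dy": 0,"dz": 0,"yaw": 0},{"dx": 0,"dy": 0,"dz": 0,"yaw": 0}]'

```text
time_s: 18.0
ee_pos: [0.55, 0.13, -0.0015]
tcp_rot: [3.142, 0.0, 2.717]
force: [0.8, -2.5, 0.4]
grip_width: 0.135
gripper_force: 5.0
```

```bash
python3 st.py
```

```text
u 56.90 v -0.28 mm F u -1.73 v 1.97 z 0.42 [-0.41 -0.09 -0.02] 0.13503890882712896 18.0
```

Request:
arm_command --rows '[{"dx": 0,"dy": -0.002,"dz": 0,"yaw": 0},{"dx": 0,"dy": -0.003,"dz": 0,"yaw": 0},{"dx": 0,"dy": -0.003,"dz": 0,"yaw": 0}]'

```text
time_s: 18.3
ee_pos: [0.55, 0.1298, -0.0015]
tcp_rot: [3.141, 0.0, 2.717]
force: [1.9, -0.1, -0.1]
grip_width: 0.134
gripper_force: 5.0
```

```bash
python3 st.py
```

```text
u 56.90 v -0.07 mm F u -1.75 v -0.71 z -0.09 [-0.09 -0.22  0.01] 0.1339313607351355 18.3
```

Request:
arm_command --rows '[{"dx": 0.003,"dy": 0,"dz": 0,"yaw": 0},{"dx": 0.005,"dy": 0,"dz": 0,"yaw": 0},{"dx": 0.005,"dy": 0,"dz": 0,"yaw": 0}]'

```text
time_s: 18.6
ee_pos: [0.5492, 0.1301, -0.0014]
tcp_rot: [3.141, 0.001, 2.717]
force: [1.9, -0.4, -0.2]
grip_width: 0.134
gripper_force: 5.0
```

```bash
python3 st.py
```

```text
u 57.68 v 0.01 mm F u -1.87 v -0.38 z -0.20 [-0.07 -0.38  0.  ] 0.13386094558553258 18.6
```

There is steady resistance of about 1.9 N along the slot at u ≈ 56, so this is the stop. The stud may have tilted slightly in the light grip. I'll release it so it stands upright, regrip more firmly, back off and feel for the stop again.

Request:
arm_command --rows '[{"dx": -0.005,"dy": 0,"dz": 0,"yaw": 0},{"dx": -0.005,"dy": 0,"dz": 0,"yaw": 0},{"dx": -0.005,"dy": 0,"dz": 0,"yaw": 0},{"dx": -0.005,"dy": 0,"dz": 0,"yaw": 0}]' --jaw 0.25

```text
time_s: 19.0
ee_pos: [0.5492, 0.1295, -0.0019]
tcp_rot: [-3.141, -0.001, 2.717]
force: [-0.1, -0.4, 0.5]
grip_width: 0.253
gripper_force: 0.0
```

```bash
python3 st.py
```

```text
u 57.40 v 0.55 mm F u -0.10 v 0.41 z 0.55 [ 0.03 -0.02 -0.02] 0.2527834657856817 19.0
```

Request:
arm_command --rows '[{"dx": 0,"dy": 0,"dz": 0,"yaw": 0},{"dx": 0,"dy": 0,"dz": 0,"yaw": 0},{"dx": 0,"dy": 0,"dz": 0,"yaw": 0},{"dx": 0,"dy": 0,"dz": 0,"yaw": 0},{"dx": 0,"dy": 0,"dz": 0,"yaw": 0}]' --jaw 0 --force 12

```text
time_s: 19.5
ee_pos: [0.5496, 0.1295, -0.0016]
tcp_rot: [-3.141, -0.0, 2.717]
force: [0.1, -0.3, -1.0]
grip_width: 0.135
gripper_force: 12.0
```

```bash
python3 st.py
```

```text
u 57.03 v 0.41 mm F u -0.22 v 0.21 z -0.99 [-0.03  0.   -0.01] 0.1349321576547818 19.5
```

Request:
arm_command --rows '[{"dx": -0.008,"dy": 0,"dz": -0.003,"yaw": 0},{"dx": -0.015,"dy": 0,"dz": -0.003,"yaw": 0},{"dx": -0.015,"dy": 0,"dz": -0.003,"yaw": 0},{"dx": -0.011,"dy": 0,"dz": -0.003,"yaw": 0},{"dx": -0.008,"dy": 0,"dz": -0.003,"yaw": 0},{"dx": -0.008,"dy": 0,"dz": -0.003,"yaw": 0}]'

```text
time_s: 20.1
ee_pos: [0.551, 0.1289, -0.001]
tcp_rot: [-3.141, -0.0, 2.717]
force: [-0.6, 0.1, -0.8]
grip_width: 0.139
gripper_force: 12.0
```

```bash
python3 st.py
```

```text
u 55.56 v 0.41 mm F u 0.57 v 0.17 z -0.79 [-0.01  0.    0.  ] 0.13929165893460613 20.1
```

Request:
arm_command --rows '[{"dx": 0.002,"dy": 0,"dz": 0,"yaw": 0},{"dx": 0.003,"dy": 0,"dz": 0,"yaw": 0},{"dx": 0.003,"dy": 0,"dz": 0,"yaw": 0}]'

```text
time_s: 20.4
ee_pos: [0.5506, 0.1291, -0.001]
tcp_rot: [3.142, -0.0, 2.717]
force: [-0.4, 0.2, -0.9]
grip_width: 0.136
gripper_force: 12.0
```

```bash
python3 st.py
```

```text
u 56.00 v 0.35 mm F u 0.43 v -0.01 z -0.89 [-0.01 -0.    0.01] 0.1362828608967867 20.4
```

Request:
arm_command --rows '[{"dx": 0.002,"dy": 0,"dz": 0,"yaw": 0},{"dx": 0.003,"dy": 0,"dz": 0,"yaw": 0},{"dx": 0.003,"dy": 0,"dz": 0,"yaw": 0}]'

```text
time_s: 20.7
ee_pos: [0.5501, 0.1293, -0.001]
tcp_rot: [-3.142, 0.0, 2.717]
force: [-0.1, 0.3, -0.7]
grip_width: 0.136
gripper_force: 12.0
```

```bash
python3 st.py
```

```text
u 56.58 v 0.37 mm F u 0.16 v -0.21 z -0.70 [-0.05 -0.03  0.  ] 0.13639193237793307 20.7
```

Request:
arm_command --rows '[{"dx": 0.002,"dy": 0,"dz": 0,"yaw": 0},{"dx": 0.003,"dy": 0,"dz": 0,"yaw": 0},{"dx": 0.003,"dy": 0,"dz": 0,"yaw": 0}]'

```text
time_s: 21.0
ee_pos: [0.5495, 0.1296, -0.001]
tcp_rot: [-3.142, -0.0, 2.717]
force: [0.5, -0.7, -0.8]
grip_width: 0.135
gripper_force: 12.0
```

```bash
python3 st.py
```

```text
u 57.24 v 0.38 mm F u -0.76 v 0.42 z -0.82 [-0.01  0.   -0.05] 0.13490274672063715 21.0
```

Request:
arm_command --rows '[{"dx": 0.002,"dy": 0,"dz": 0,"yaw": 0},{"dx": 0.003,"dy": 0,"dz": 0,"yaw": 0},{"dx": 0.003,"dy": 0,"dz": 0,"yaw": 0}]'

```text
time_s: 21.3
ee_pos: [0.5491, 0.1298, -0.001]
tcp_rot: [3.142, 0.0, 2.717]
force: [-0.3, -0.2, -0.6]
grip_width: 0.136
gripper_force: 12.0
```

```bash
python3 st.py
```

```text
u 57.64 v 0.34 mm F u 0.21 v 0.33 z -0.62 [-0.06 -0.07 -0.04] 0.1355389185583452 21.3
```

Request:
arm_command --rows '[{"dx": 0.002,"dy": 0,"dz": 0,"yaw": 0},{"dx": 0.004,"dy": 0,"dz": 0,"yaw": 0},{"dx": 0.004,"dy": 0,"dz": 0,"yaw": 0}]'

```text
time_s: 21.6
ee_pos: [0.5489, 0.13, -0.0008]
tcp_rot: [3.141, 0.001, 2.717]
force: [2.5, -1.8, -2.8]
grip_width: 0.129
gripper_force: 12.0
```

```bash
python3 st.py
```

```text
u 57.93 v 0.24 mm F u -3.02 v 0.67 z -2.82 [-0.33 -0.47 -0.03] 0.1288851123831276 21.6
```

Request:
arm_command --rows '[{"dx": 0.002,"dy": 0,"dz": 0,"yaw": 0},{"dx": 0.004,"dy": 0,"dz": 0,"yaw": 0},{"dx": 0.004,"dy": 0,"dz": 0,"yaw": 0}]'

```text
time_s: 21.9
ee_pos: [0.5482, 0.1304, -0.0006]
tcp_rot: [3.141, 0.001, 2.717]
force: [3.0, -2.7, -1.4]
grip_width: 0.136
gripper_force: 12.0
```

```bash
python3 st.py
```

```text
u 58.73 v 0.13 mm F u -3.86 v 1.21 z -1.44 [-0.45 -0.63  0.01] 0.13632214723705477 21.9
```

The stop is felt cleanly at u ≈ 57.7, with 3 to 4 N of resistance. I'll release to take the tilt out, set the tool at the stop position, regrip lightly and then turn in stages.

Request:
arm_command --rows '[{"dx": -0.001,"dy": 0,"dz": 0,"yaw": 0},{"dx": -0.001,"dy": 0,"dz": 0,"yaw": 0},{"dx": -0.005,"dy": 0,"dz": 0,"yaw": 0},{"dx": -0.006,"dy": 0,"dz": 0,"yaw": 0},{"dx": -0.006,"dy": 0,"dz": 0,"yaw": 0}]' --jaw 0.25

```text
time_s: 22.4
ee_pos: [0.5484, 0.1301, -0.0011]
tcp_rot: [-3.141, -0.0, 2.717]
force: [-0.2, -0.3, -0.8]
grip_width: 0.25
gripper_force: 0.0
```

```bash
python3 st.py
```

```text
u 58.42 v 0.37 mm F u 0.03 v 0.33 z -0.81 [-0.04  0.04 -0.03] 0.24957359884373534 22.4
```

Request:
arm_command --rows '[{"dx": 0,"dy": 0,"dz": 0,"yaw": 0},{"dx": 0,"dy": 0,"dz": 0,"yaw": 0},{"dx": 0,"dy": 0,"dz": 0,"yaw": 0},{"dx": 0,"dy": 0,"dz": 0,"yaw": 0}]' --jaw 0 --force 6

```text
time_s: 22.8
ee_pos: [0.5485, 0.13, -0.001]
tcp_rot: [-3.142, -0.0, 2.717]
force: [-0.5, 0.1, -0.2]
grip_width: 0.133
gripper_force: 6.0
```

Request:
arm_command --rows '[{"dx": 0,"dy": 0,"dz": 0,"yaw": 0.04},{"dx": 0,"dy": 0,"dz": 0,"yaw": 0.08},{"dx": 0,"dy": 0,"dz": 0,"yaw": 0.11},{"dx": 0,"dy": 0,"dz": 0,"yaw": 0.11}]'

```text
time_s: 23.2
ee_pos: [0.5486, 0.13, -0.001]
tcp_rot: [-3.142, -0.0, 2.544]
force: [-0.6, 0.2, -0.8]
grip_width: 0.137
gripper_force: 6.0
```

```bash
python3 st.py
```

```text
u 58.19 v 0.38 mm F u 0.57 v 0.09 z -0.83 [-0.01 -0.04  0.02] 0.13748634450043948 23.2
```

Request:
arm_command --rows '[{"dx": 0,"dy": 0,"dz": 0,"yaw": 0.04},{"dx": 0,"dy": 0,"dz": 0,"yaw": 0.08},{"dx": 0,"dy": 0,"dz": 0,"yaw": 0.11},{"dx": 0,"dy": 0,"dz": 0,"yaw": 0.11}]'

```text
time_s: 23.6
ee_pos: [0.5486, 0.13, -0.001]
tcp_rot: [-3.142, 0.0, 2.373]
force: [-0.7, -0.7, -0.0]
grip_width: 0.129
gripper_force: 6.0
```

```bash
python3 st.py
```

```text
u 58.18 v 0.38 mm F u 0.34 v 0.87 z -0.03 [-0.01  0.   -0.05] 0.12864532574720355 23.6
```

Request:
arm_command --rows '[{"dx": 0,"dy": 0,"dz": 0,"yaw": 0.04},{"dx": 0,"dy": 0,"dz": 0,"yaw": 0.08},{"dx": 0,"dy": 0,"dz": 0,"yaw": 0.11},{"dx": 0,"dy": 0,"dz": 0,"yaw": 0.11}]'

```text
time_s: 24.0
ee_pos: [0.5489, 0.1301, -0.0009]
tcp_rot: [3.141, 0.0, 2.2]
force: [1.7, 0.8, -1.2]
grip_width: 0.132
gripper_force: 6.0
```

```bash
python3 st.py
```

```text
u 58.00 v 0.13 mm F u -1.26 v -1.41 z -1.16 [ 0.1  -0.13  0.06] 0.1315883031157236 24.0
```

Request:
arm_command --rows '[{"dx": -0.0015,"dy": 0.0025,"dz": 0,"yaw": 0},{"dx": -0.0015,"dy": 0.0025,"dz": 0,"yaw": 0.04},{"dx": -0.0015,"dy": 0.0025,"dz": 0,"yaw": 0.08},{"dx": -0.0015,"dy": 0.0025,"dz": 0,"yaw": 0.11},{"dx": -0.0015,"dy": 0.0025,"dz": 0,"yaw": 0.11}]'

```text
time_s: 24.5
ee_pos: [0.5499, 0.1304, -0.0008]
tcp_rot: [3.14, 0.0, 2.027]
force: [1.7, 2.0, -0.4]
grip_width: 0.137
gripper_force: 6.0
```

```bash
python3 st.py
```

```text
u 57.16 v -0.52 mm F u -0.67 v -2.55 z -0.41 [ 0.24 -0.31  0.06] 0.13674013466652346 24.5
```

Request:
arm_command --rows '[{"dx": 0.0015,"dy": 0.0033,"dz": 0,"yaw": 0},{"dx": 0.0015,"dy": 0.0033,"dz": 0,"yaw": 0}]'

```text
time_s: 24.7
ee_pos: [0.5496, 0.1306, -0.001]
tcp_rot: [-3.141, 0.0, 2.028]
force: [1.6, 1.5, -1.5]
grip_width: 0.136
gripper_force: 6.0
```

```bash
python3 st.py
```

```text
u 57.53 v -0.58 mm F u -0.87 v -1.99 z -1.46 [ 0.09 -0.11 -0.04] 0.13608932175964625 24.7
```

Request:
arm_command --rows '[{"dx": 0,"dy": 0,"dz": 0,"yaw": 0.04},{"dx": 0,"dy": 0,"dz": 0,"yaw": 0.08},{"dx": 0,"dy": 0,"dz": 0,"yaw": 0.11},{"dx": 0,"dy": 0,"dz": 0,"yaw": 0.11}]'

```text
time_s: 25.1
ee_pos: [0.5502, 0.1309, -0.0008]
tcp_rot: [3.14, -0.0, 1.854]
force: [1.3, 1.2, -1.2]
grip_width: 0.135
gripper_force: 6.0
```

```bash
python3 st.py
```

```text
u 57.09 v -1.09 mm F u -0.69 v -1.65 z -1.25 [ 0.26 -0.34 -0.01] 0.13484561243953821 25.1
```

Request:
arm_command --rows '[{"dx": 0,"dy": 0.001,"dz": 0,"yaw": 0.04},{"dx": 0,"dy": 0.002,"dz": 0,"yaw": 0.08},{"dx": 0,"dy": 0.002,"dz": 0,"yaw": 0.11},{"dx": 0,"dy": 0.002,"dz": 0,"yaw": 0.11}]'

```text
time_s: 25.5
ee_pos: [0.5508, 0.1311, -0.0006]
tcp_rot: [3.14, -0.0, 1.682]
force: [2.7, 2.8, -1.5]
grip_width: 0.134
gripper_force: 6.0
```

```bash
python3 st.py
```

```text
u 56.61 v -1.53 mm F u -1.35 v -3.66 z -1.55 [ 0.33 -0.39  0.04] 0.13440944442810968 25.5
```

The reaction forces fit a stud gripped about 2 mm behind the tool axis. I'll shift the tool towards -v to let it relax.

Request:
arm_command --rows '[{"dx": 0.002,"dy": 0.001,"dz": 0,"yaw": 0},{"dx": 0.0043,"dy": 0.0025,"dz": 0,"yaw": 0},{"dx": 0.0043,"dy": 0.0025,"dz": 0,"yaw": 0}]'

```text
time_s: 25.8
ee_pos: [0.5502, 0.1315, -0.001]
tcp_rot: [-3.141, 0.0, 1.681]
force: [0.6, 0.1, 0.4]
grip_width: 0.137
gripper_force: 6.0
```

```bash
python3 st.py
```

```text
u 57.40 v -1.70 mm F u -0.54 v -0.32 z 0.38 [ 0.15 -0.15 -0.01] 0.1373778240195301 25.8
```

Request:
arm_command --rows '[{"dx": 0,"dy": 0.001,"dz": 0,"yaw": 0.04},{"dx": 0,"dy": 0.002,"dz": 0,"yaw": 0.08},{"dx": 0,"dy": 0.002,"dz": 0,"yaw": 0.11},{"dx": 0,"dy": 0.002,"dz": 0,"yaw": 0.11}]'

```text
time_s: 26.2
ee_pos: [0.5508, 0.1316, -0.001]
tcp_rot: [-3.142, 0.0, 1.508]
force: [1.5, 1.2, 0.9]
grip_width: 0.139
gripper_force: 6.0
```

```bash
python3 st.py
```

```text
u 56.84 v -2.03 mm F u -0.91 v -1.73 z 0.86 [ 0.14 -0.21  0.04] 0.13907578252441374 26.2
```

Request:
arm_command --rows '[{"dx": 0,"dy": 0.001,"dz": 0,"yaw": 0.04},{"dx": 0,"dy": 0.002,"dz": 0,"yaw": 0.08},{"dx": 0,"dy": 0.002,"dz": 0,"yaw": 0.11},{"dx": 0,"dy": 0.002,"dz": 0,"yaw": 0.11}]'

```text
time_s: 26.6
ee_pos: [0.5512, 0.1316, -0.001]
tcp_rot: [-3.142, -0.0, 1.336]
force: [2.3, 2.0, -0.6]
grip_width: 0.14
gripper_force: 6.0
```

```bash
python3 st.py
```

```text
u 56.47 v -2.23 mm F u -1.31 v -2.79 z -0.64 [ 0.2  -0.23 -0.02] 0.1399999723759921 26.6
```

Request:
arm_command --rows '[{"dx": 0.002,"dy": 0.001,"dz": 0,"yaw": 0},{"dx": 0.0036,"dy": 0.002,"dz": 0,"yaw": 0},{"dx": 0.0036,"dy": 0.002,"dz": 0,"yaw": 0.04},{"dx": 0.0036,"dy": 0.003,"dz": 0,"yaw": 0.08},{"dx": 0.0036,"dy": 0.003,"dz": 0,"yaw": 0.12},{"dx": 0.0036,"dy": 0.003,"dz": 0,"yaw": 0.12}]'

```text
time_s: 27.2
ee_pos: [0.5515, 0.132, -0.001]
tcp_rot: [-3.141, 0.001, 1.147]
force: [-0.8, -0.2, 1.6]
grip_width: 0.137
gripper_force: 6.0
```

```bash
python3 st.py
```

```text
u 56.38 v -2.64 mm F u 0.68 v 0.56 z 1.56 [-0.1   0.11  0.02] 0.13661946247542342 27.2
```

It is square at yaw 1.147 with low forces. I'll release, rise and check.

Request:
arm_command --rows '[{"dx": 0,"dy": 0,"dz": 0,"yaw": 0},{"dx": 0,"dy": 0,"dz": 0,"yaw": 0},{"dx": 0,"dy": 0,"dz": 0,"yaw": 0},{"dx": 0,"dy": 0,"dz": 0,"yaw": 0},{"dx": 0,"dy": 0,"dz": -0.05,"yaw": 0},{"dx": 0,"dy": 0,"dz": -0.15,"yaw": 0},{"dx": 0,"dy": 0,"dz": -0.3,"yaw": 0},{"dx": 0,"dy": 0,"dz": -0.5,"yaw": 0},{"dx": 0,"dy": 0,"dz": -0.7,"yaw": 0},{"dx": 0,"dy": 0,"dz": -0.7,"yaw": 0},{"dx": 0,"dy": 0,"dz": -0.7,"yaw": 0}]' --jaw 0.4

```text
time_s: 28.3
ee_pos: [0.5532, 0.1324, 0.1412]
tcp_rot: [3.138, -0.002, 1.147]
force: [0.3, -0.2, -1.1]
grip_width: 0.404
gripper_force: 0.0
```

```bash
python3 - <<'E'
from h import *
f=bot.grab_frame("scene")
a=f[110:210,245:365];cv2.imwrite("pics/end.png",cv2.resize(a,(720,600),interpolation=cv2.INTER_CUBIC)[...,::-1])
E
python3 st.py
```

```text
u 56.15 v -2.95 mm F u 0.89 v -0.21 z -1.94 [-0.13  0.11 -0.05] 0.39916681566346507 28.35
```

View pics/end.png

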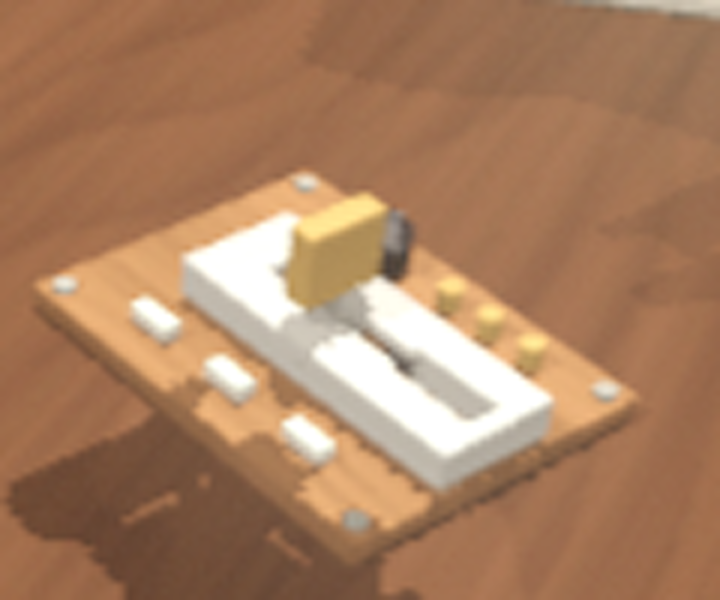

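The released stud stands upright in the slot with its handle (about (340,250)) square across the rail, and the gripper is clear.

```bash
python3 -c "
from cell import bot
print(bot.hand_in())"
```

```text
the job is handed in; nothing more can be done
None
```

I handed the job in at about 28 s: the stud is in the slot at the felt stop, roughly 56 mm from the window, turned square across it and released upright; wrist forces stayed under about 5 N and the bystanders were left alone, but hand-in returned no verdict.

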